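Fit the tray inlay and dump its packing

ROBOT

A 7-joint arm with a two-finger parallel gripper is mounted at the origin on the work surface. World frame = base frame: x ahead of the robot, y to its left, z up, the work surface at z = 0. Lengths are in mm, angles in rad, forces in N, time in s.
With the tool pointing down it reaches from about 400 to 850 mm from the base axis. Payload 4.5 kg.
Tool frame: the origin (TCP) lies at the very end of the fingers, on their centre line; the grasp point (between the pads) lies 19 mm behind it; z points along the fingers, y is the line along which they close (so a half turn about z gives the same grasp; the last joint's range is limited). The gripper opens to 88 mm and grips with 3 to 60 N. Pads are 18 mm wide; open, the fingers measure 123 mm over their backs; the gripper's body (75 mm by 187 mm) begins 45 mm behind the grasp point.
Start: joints at [1.201, 0.689, -0.195, 1.565, 0.157, 0.902, -0.215], TCP at [245.603, -574.746, 238.743] pointing down, gripper open.
Joint ranges: [-3.01, 3.01], [-0.46, 2.08], [-1.47, 1.51], [0.13, 2.56], [-1, 4.14], [0.04, 2.09], [-2.66, 2.66]. Speed limits (rad/s): [2.57, 2.57, 3.14, 3.14, 3.14, 3.14, 3.14].

INTERFACE

Orientations are given as a unit quaternion [x, y, z, w].
In Python, from plant import manip, viewer gives the robot as it stands.
- The arm moves only by the shell command python3 -m inch 'ROWS' [OPENING] [FORCE]. ROWS is JSON, a list of rows, each a list of 4 numbers: the shift along the tool's x, y, z in mm, then the turn about the tool's z in rad. A call has 1 to 8 rows; each row shifts and turns the commanded pose from where the row before left it, along the tool's axes as they then stand; what a row does not reach is not made up. A row lasts 1/12 s, in which the tool goes at most 41.7 mm and 7.16 degrees, less where a joint would pass 70% of its speed; a pose out of reach is approached as far as the arm can. A call is refused whole if a number of a shift passes 41.7 or a number of a turn 0.125, either way. A call with a gripper value outside its range is refused whole. OPENING is the finger opening in mm, from 0 to 88.1, set as the call begins (- or left out, the last holds). The fingers move at their own pace and stop on an object; FORCE is the grip in N (left out, the last holds). Time passes only in rows, so rows that do not move let the fingers close. It gives the time, the measured TCP pose, the force, the opening and the grip force at its end, in the units of the state.
- manip.state(): the state, without advancing time (a new reading comes with each control period).
- viewer.get_image(name): name is "scene" or "top"; returns a dict with "pixels" (420x560x3 uint8, blue, green, red), "intrinsics" (3x3 intrinsics, pixels), "pose" (4x4, takes a point from camera to world coordinates). Camera axes: x right, y up, looking along -z (the intrinsics and any distortion apply to the point x, -y, -z); pixel columns grow to the right and rows downward; lengths in mm; the calibration is good to about 2 mm. A picture is of the moment at which its call begins. There is no depth.
- manip.finish_job(): hands the job in; it is judged then, once.
The state is a dict: "clock": time; "joints": joint angles; "qvel": joint speeds; "tau": joint torques, N m; "position": TCP position; "eef_rot": TCP orientation; "ft_force": force on the tool from outside, world axes, zero at the start; "torque": the same for the moment, N m; "width": finger opening in mm; "finger_force": force on a finger pad.
Only numpy, scipy, OpenCV 4.12 (cv2) and the standard library are available. Lean on these libraries where they do the work, as an engineer would, in place of code of your own. Each camera call takes 0.05 s, during which the arm holds its last target. There are 200 camera calls.

TASK

A new walnut inlay has been unpacked: put every cardboard packing shoe that is there (two or three) into the upright white tilt bin, then swing the bin by its lever right over to its stop so that it empties into the grey catch box below, and ease it back upright by the lever without letting it fall home. Also lay all three walnut plates flat on the floor of the aluminium tray, right side up and side by side, so that together they fill it; this may be done before or after. At the end the plates are in the tray, all the shoes in the catch box and the bin upright; leave the phone and the vase where they are, and do not tip the vase.

Things in the scene. Friction and masses are not known exactly. Their poses are not given: they have to be found in the camera images.
- long_l_fin (a point): Fin of a 10 mm thick walnut plate, about 120 g: long L. Plate spans x -73 to 99, y -20 to 20 (strip) and x -73 to -33, y 20 to 64 (stub) mm from this point, seen along its own x, y (z up). The dark upright fin (the grip) is 34 mm long (x), 14 mm thick (y), top 40 mm above the plate's upper face; this point is its middle, 30 mm above the plate's underside. Fits the tray turned like it, fin at tray x -13, y -44 mm
- short_l_fin (a point): Fin of a 10 mm thick walnut plate, about 100 g: short L. Plate spans x -75 to 53, y -20 to 20 (strip) and x 13 to 53, y 20 to 64 (stub) mm from this point, seen along its own x, y (z up). The dark upright fin (the grip) is 34 mm long (x), 14 mm thick (y), top 40 mm above the plate's upper face; this point is its middle, 30 mm above the plate's underside. Fits the tray turned like it, fin at tray x +33, y 0 mm
- bar_fin (a point): Fin of a 10 mm thick walnut plate, about 80 g: straight bar. Plate spans x -64 to 64, y -20 to 20 mm from this point, seen along its own x, y (z up). The dark upright fin (the grip) is 34 mm long (x), 14 mm thick (y), top 40 mm above the plate's upper face; this point is its middle, 30 mm above the plate's underside. Fits the tray turned like it, fin at tray x -22, y +44 mm
- tray_floor (a point): Fixed shallow aluminium tray, inside 180 mm (x) by 136 mm (y), walls 5 mm thick, rim 14 mm and floor 5 mm above the shelf. This point: centre of its inner floor, z up. The three plates just fill it, with about 4 mm to spare between and around them; the layout told with the plates may also be turned as a whole by 180 degrees about this point
- shoe0_mid (a point): One of three like U-shaped packing shoes of stiff brown cardboard, 64 mm long (x), 36 mm wide (y), 30 mm high (z), about 50 g, at first flat on the shelf with the U open upwards: base 12 mm thick, two side walls 10 mm thick. This point is its middle, 15 mm above its underside. May be absent
- shoe1_mid (a point): One of three like U-shaped packing shoes of stiff brown cardboard, 64 mm long (x), 36 mm wide (y), 30 mm high (z), about 50 g, at first flat on the shelf with the U open upwards: base 12 mm thick, two side walls 10 mm thick. This point is its middle, 15 mm above its underside. May be absent
- shoe2_mid (a point): One of three like U-shaped packing shoes of stiff brown cardboard, 64 mm long (x), 36 mm wide (y), 30 mm high (z), about 50 g, at first flat on the shelf with the U open upwards: base 12 mm thick, two side walls 10 mm thick. This point is its middle, 15 mm above its underside. May be absent
- hinge (a point): Hinge axis of the tilt bin at mid width, on its fixed stand, 165 mm above the shelf. x: level, the way the bin tips (away from the robot); y: along the hinge axis; z up. Uprights 30 mm wide stand at y = +-89 mm and end 15 mm above the hinge
- bin (a joint): Angle of the white tilt bin, rad: 0 upright on its rest, 2.27 tipped on its stop, mouth down over the catch box; it turns about the hinge y axis, its top going to +x. Its weight (0.5 kg) holds it at either end: push it past its balance point (about 0.7 rad), beyond which it falls on by itself; 1 to 4 N at the lever moves it, damping is light
- bin_floor (a point): Centre of the inner floor of the bin, turns with it; axes as the hinge when upright. Inside 117 mm (x, -58 to +59) by 136 mm (y), walls 71 mm high, the front (+x) one leaning outward by 25 degrees. Upright, this floor is 177 mm above the shelf, 25 mm to -x of the hinge, the rim 248 mm above the shelf
- lever_grip (a point): Point on the bin's round steel lever bar (12 mm thick, along y), turns with the bin: 120 mm from the hinge axis, at y -155 mm; leans 30 degrees from vertical to -x when upright (104 mm above the hinge), 100 degrees to +x when tipped (21 mm below it). The bar is free from y -107 to -174 mm. Fingers closing along hinge x can pinch it from above and carry it both ways along its arc
- box_floor (a point): Centre of the inner floor (4 mm above the shelf) of the fixed grey open catch box under the front of the bin, inside 197 mm (x) by 156 mm (y), walls to 50 mm above the shelf; axes as the hinge point
- phone: white phone 72 x 150 x 8 mm lying on a round walnut charging pad (110 mm across, 12 mm high); origin at its underside; a bystander
- vase: small glass bud vase, 68 mm across, 110 mm tall, standing; origin at its foot; a bystander
Mind the look-alikes: they are no part of the job. What is shaped like the part that bears shoe2_mid but green or pink is not meant.

How it is judged:
By the outcome, as a careful person would: the job done as asked, in the order asked, and still so for the second after the job is handed in, with the robot touching nothing.
Of shoe0, shoe1, shoe2 only 2 to 3 are there at a start; the rules pass over those that are not, and their reading is None.
At some moment in a run one of long_l, short_l, bar may be knocked a few centimetres aside while the robot is not near it.
Once in a run the grip may slacken for a moment while it holds something.
It also fails if it takes over 208 s, if anything falls off the work surface, if the arm or the gripper's body presses on something with over 40 N, if the wrist force passes 120 N, or if a joint passes its speed limit or range.

## Working session

There is one attempt and no reset: what is moved stays moved. The work goes in short steps, Python scripts to look and compute and a shell command to move; the robot and the scene stay as the last step left them, time stands still between calls to the robot, and variables do not carry over. Pictures are saved under pics/ and viewed, at most 17 in all, crops included, and the job is handed in when it is done.

```bash
ls; mkdir -p pics
cat > h.py <<'E'
import numpy as np, cv2
from plant import manip, viewer
def grab(n,f=None):
    d=viewer.get_image(n); 
    if f: cv2.imwrite('pics/'+f,d['pixels'])
    return d
def ray(d,u,v):
    K=np.array(d['intrinsics']);T=np.array(d['pose'])
    x=np.linalg.inv(K)@[u,v,1]; r=T[:3,:3]@np.array([x[0],-x[1],-x[2]])
    return T[:3,3],r
def onz(d,u,v,z):
    o,r=ray(d,u,v); return o+r*(z-o[2])/r[2]
def proj(d,p):
    K=np.array(d['intrinsics']);T=np.array(d['pose'])
    c=T[:3,:3].T@(np.asarray(p,float)-T[:3,3]); q=K@[c[0],-c[1],-c[2]]; return q[:2]/q[2]
E
python3 - <<'E'
from h import *
a=grab('scene','s0.png');b=grab('top','t0.png')
for d in(a,b):print(np.round(d['intrinsics'],1).tolist(),np.round(d['pose'],3).tolist(),[k for k in d])
print(manip.state())
E
```

```text
pics
[[419.4, 0.0, 284.7], [0.0, 419.4, 212.0], [0.0, 0.0, 1.0]] [[0.269, -0.837, 0.476, 1048.568], [0.963, 0.227, -0.145, -199.074], [0.013, 0.497, 0.868, 1093.652], [0.0, 0.0, 0.0, 1.0]] ['pixels', 'intrinsics', 'pose']
[[420.6, 0.0, 280.1], [0.0, 420.6, 210.6], [0.0, 0.0, 1.0]] [[0.002, 0.995, -0.103, 431.069], [-1.0, 0.0, -0.014, -38.426], [-0.014, 0.103, 0.995, 1199.593], [0.0, 0.0, 0.0, 1.0]] ['pixels', 'intrinsics', 'pose']
{'clock': 0.1, 'joints': array([ 1.20083337,  0.68989428, -0.19449121,  1.56618487,  0.15735083,
        0.90251649, -0.21511932]), 'qvel': array([-6.46882095e-04, -2.15083692e-03,  6.15093230e-04, -2.43744575e-03,
       -7.98903171e-04,  3.00305356e-05,  2.49549114e-04]), 'tau': array([-4.15287155e-03, -5.28508186e+01, -1.27160333e+00, -1.53836560e+01,
       -5.25280042e-02,  2.06328557e-03,  3.58942009e-05]), 'position': array([ 245.27187913, -574.27341809,  238.00785598]), 'eef_rot': array([ 9.79684773e-01,  2.00542009e-01, -2.46537843e-04, -7.66259210e-04]), 'ft_force': array([-0.23670553, -0.19431933, -0.4148591 ]), 'torque': array([ 0.05044234, -0.01553743, -0.0021553 ]), 'finger_force': 0.0, 'width': 88.16472574734861}
```

View pics/t0.png

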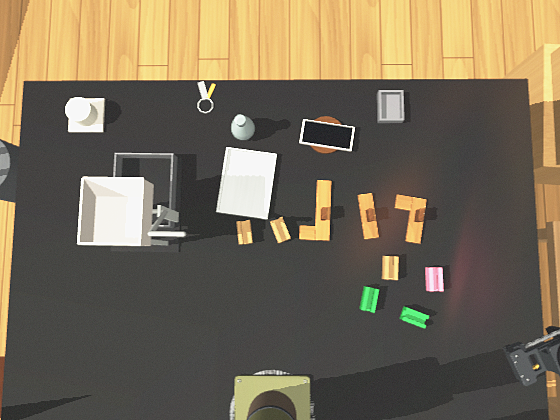

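View pics/s0.png

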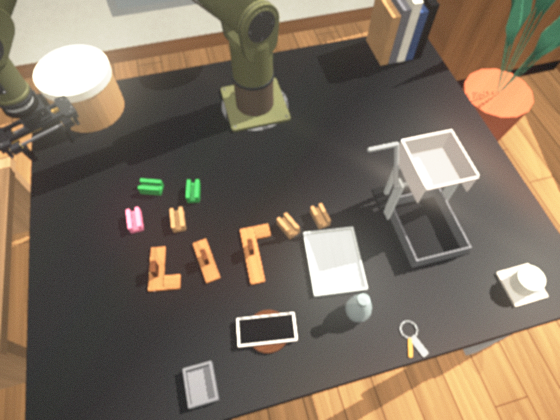

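The top view (right = −y, up = +x) shows the bin at about (115,212), the catch box (145,185) and the tray (247,183). The plates are the long L (318,212), bar (368,215) and short L (412,217). The brown shoes are at (245,232), (280,229) and (390,267), the vase at (243,127) and the phone at (327,135).

```bash
cat >> h.py <<'E'
def orange(d):
    h=cv2.cvtColor(d['pixels'],cv2.COLOR_BGR2HSV)
    return cv2.inRange(h,(8,90,90),(24,255,255))
def comps(m,amin=60,box=None):
    cs,_=cv2.findContours(m,cv2.RETR_EXTERNAL,cv2.CHAIN_APPROX_NONE)
    return [c for c in cs if cv2.contourArea(c)>amin and (box is None or (box[0]<c[:,0,0].mean()<box[1] and box[2]<c[:,0,1].mean()<box[3]))]
def world(d,c,z): return np.array([onz(d,u,v,z)[:2] for u,v in np.reshape(c,(-1,2))],np.float32)
E
python3 - <<'E'
from h import *
for n,box in(('top',(200,460,160,330)),('scene',(100,345,170,300))):
    d=grab(n)
    for c in comps(orange(d),50,box):
        a=cv2.contourArea(c); m=c[:,0].mean(0); z=10 if a>600 else 30
        w=world(d,c,z); r=cv2.minAreaRect(w)
        ap=cv2.approxPolyDP(w.reshape(-1,1,2),9,True)[:,0]
        print(n,m.round(),a,'rect',np.round(r[0]),np.round(r[1]),round(r[2],1),'poly',ap.round().astype(int).tolist())
d=grab('top')
g=cv2.cvtColor(d['pixels'],cv2.COLOR_BGR2HSV)
m=cv2.inRange(g,(0,0,140),(180,60,255))
for c in comps(m,800,(60,300,130,260)):
    for z in(14,248):
        w=world(d,c,z); r=cv2.minAreaRect(w); print(c[:,0].mean(0),z,np.round(r[0]),np.round(r[1]),r[2], cv2.approxPolyDP(w.reshape(-1,1,2),12,True)[:,0].round().astype(int).tolist())
cv2.imwrite('pics/c1.png',cv2.resize(d['pixels'][130:330,60:460],None,fx=2,fy=2,interpolation=cv2.INTER_CUBIC))
E
```

```text
top [390. 268.] 197.0 rect [ 395. -324.] [44. 64.] 88.7 poly [[426, -303], [363, -307], [363, -334], [423, -336], [423, -347], [366, -343], [423, -347], [423, -319], [369, -318], [366, -329], [363, -310]]
top [244. 232.] 304.5 rect [492.  79.] [65. 41.] 6.2 poly [[525, 65], [522, 101], [458, 92], [464, 56]]
top [280. 230.] 305.5 rect [499. -21.] [67. 40.] 21.8 poly [[534, -19], [514, 6], [464, -13], [481, -50]]
top [411. 216.] 878.5 rect [ 531. -382.] [ 88. 130.] 80.1 poly [[601, -351], [561, -344], [553, -387], [471, -373], [462, -415], [587, -436]]
top [372. 215.] 743.0 rect [ 542. -289.] [130.  84.] 7.1 poly [[604, -280], [598, -240], [473, -258], [479, -297], [533, -296], [536, -333], [564, -316], [556, -296], [539, -302], [533, -290]]
top [319. 214.] 1067.0 rect [ 557. -121.] [ 86. 174.] 87.0 poly [[642, -164], [642, -127], [513, -120], [513, -78], [473, -78], [470, -160]]
scene [162. 271.] 1013.5 rect [ 536. -385.] [ 91. 137.] 80.7 poly [[462, -413], [590, -439], [610, -356], [568, -344], [554, -386], [473, -373]]
scene [206. 260.] 710.5 rect [ 544. -272.] [138.  47.] 7.4 poly 
[... 928 characters left out ...]
[627, 343], [650, 372], [653, 456], [720, 450], [717, 296], [638, 291], [720, 291], [720, 459], [650, 462]]
[138.24553571 199.07886905] 248 [557. 314.] [213. 247.] 0.09379569441080093 [[605, 435], [453, 436], [453, 233], [473, 268], [473, 191], [482, 268], [505, 255], [498, 269], [524, 268], [535, 236], [512, 240], [505, 210], [526, 210], [535, 268], [588, 267], [607, 291], [609, 358], [663, 354], [661, 230], [598, 226], [663, 226], [663, 361], [607, 363]]
[246.20960699 182.62882096] 14 [634.  76.] [149. 192.] 82.1765365600586 [[738, 135], [552, 160], [529, 18], [717, -10]]
[246.20960699 182.62882096] 248 [594.  53.] [120. 154.] 82.1765365600586 [[677, 101], [528, 121], [510, 7], [660, -15]]
```

View pics/c1.png

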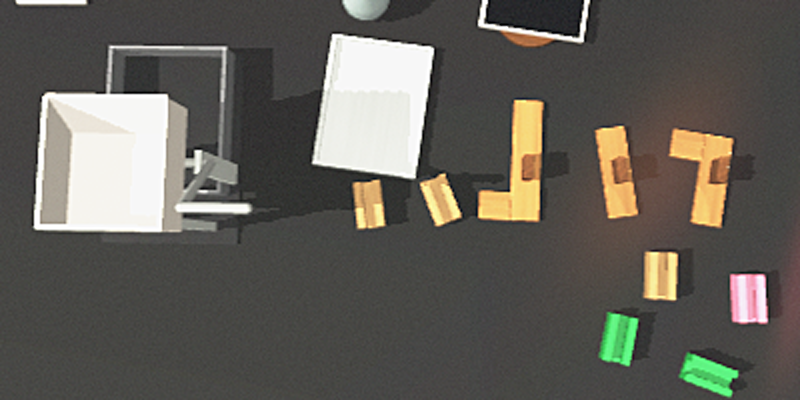

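The crop shows three brown shoes and three upright walnut plates with their fins. The lever bar is at crop (178–250,208) and the bin rim spans crop x 42–168. Bin axes are parallel to world, with hinge y≈357 and x≈538. I'll start with the shoe at (395,−326).

```bash
cat > to.py <<'E'
import sys; from h import *; from scipy.spatial.transform import Rotation as R
def plan(x,y,z,deg,s=None):
    s=s or manip.state(); M=R.from_quat(s['eef_rot']).as_matrix(); psi=np.arctan2(M[1,0],M[0,0])
    p=np.radians(deg); t=(psi-p+np.pi)%(2*np.pi)-np.pi
    d=np.array([x,y,z])-s['position']; c,q=np.cos(p),np.sin(p)
    L=np.array([d[0]*c+d[1]*q, d[0]*q-d[1]*c, -d[2]])
    print('t=%.1f pos'%s['clock'],s['position'].round(1),'psi %.1f w %.1f ff %.1f F'%(np.degrees(psi),s['width'],s['finger_force']),s['ft_force'].round(1),'q7 %.2f'%s['joints'][6],
     '\nturn %.3f then shift'%t,L.round(1),'rows>=%.1f'%(np.linalg.norm(L)/41.7))
if __name__=='__main__': plan(*map(float,sys.argv[1:5]))
E
python3 -m inch '[[0,0,0,0.107],[0,0,0,0.107],[0,0,0,0.107],[0,0,0,0.107]]' 60 20
python3 to.py 395 -326 60 -1.3
python3 - <<'E'
from h import *
d=grab('top')
print('lever end',onz(d,185,234,269),onz(d,149,234,269),'rim',onz(d,77.5,245,248),onz(d,144,245,248),onz(d,81,177,248))
E
```

```text
clock: 0.58
position: [245.5, -574.6, 238.6]
eef_rot: [1.0, -0.015, -0.0, -0.0]
ft_force: [-0.7, -0.6, 0.5]
width: 63.5
finger_force: 0.0
t=0.6 pos [ 245.5 -574.6  238.6] psi -1.7 w 63.5 ff 0.0 F [-0.7 -0.6  0.5] q7 -0.56 
turn -0.007 then shift [ 143.8 -251.9  178.6] rows>=8.2
lever end [474.73236059 185.66864261 269.        ] [474.63029037 265.90149544 269.        ] rim [450.43818727 435.01236141 248.        ] [450.68652104 283.30058833 248.        ] [606.96506212 434.96565732 248.        ]
```

```bash
python3 -m inch '[[16,-28,18,0],[16,-28,18,0],[16,-28,18,0],[16,-28,18,0],[16,-28,18,0],[16,-28,18,0],[16,-28,18,0],[16,-28,18,0]]' >/dev/null
python3 -m inch '[[16,-28,18,0],[0,0,15,0],[0,0,0,0],[0,0,0,0]]' >/dev/null
python3 to.py 395 -326 6 -1.3
python3 - <<'E'
from h import *
d=grab('scene','s1.png')
p=proj(d,(395,-326,30)); print(p)
x,y=p.astype(int); cv2.imwrite('pics/c2.png',cv2.resize(d['pixels'][y-60:y+60,x-80:x+80],None,fx=4,fy=4))
E
```

```text
t=1.6 pos [ 395.3 -326.4   61.4] psi -1.3 w 59.9 ff 0.0 F [-1.1 -0.5  0.4] q7 -1.00 
turn 0.000 then shift [-0.3 -0.4 55.4] rows>=1.3
[176.89384376 215.52311442]
```

View pics/c2.png

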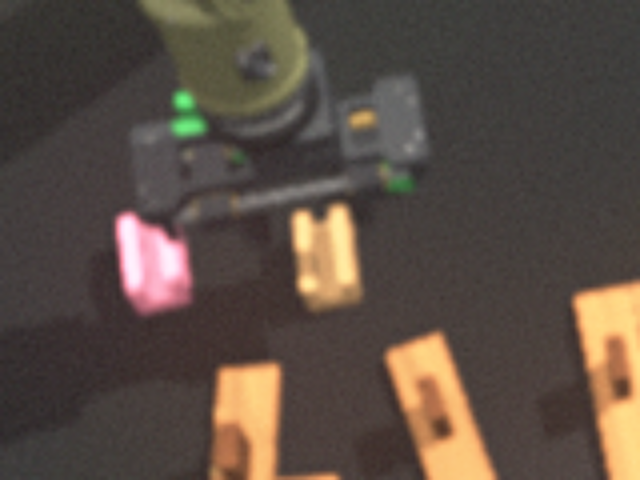

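The open fingers straddle the shoe at crop (328,260) and clear the pink look-alike. Descending and gripping.

```bash
python3 -m inch '[[0,0,28,0],[0,0,27,0],[0,0,0,0],[0,0,0,0]]' >/dev/null
python3 -m inch '[[0,0,0,0],[0,0,0,0],[0,0,0,0],[0,0,0,0],[0,0,0,0]]' 20 25
python3 -m inch '[[0,0,-40,0],[0,0,-40,0],[0,0,-40,0],[0,0,-40,0],[0,0,-40,0],[0,0,-40,0],[0,0,-30,0],[0,0,0,0]]'
python3 to.py 497 327 275 90
```

```text
clock: 2.43
position: [396.2, -326.9, 7.9]
eef_rot: [1.0, -0.012, 0.001, 0.001]
ft_force: [0.3, 0.1, 6.4]
width: 35.9
finger_force: 25.0
clock: 3.1
position: [398.2, -328.4, 283.1]
eef_rot: [1.0, -0.012, 0.005, 0.004]
ft_force: [-0.7, -0.3, -1.3]
width: 35.6
finger_force: 25.0
t=3.1 pos [ 398.2 -328.4  283.1] psi -1.4 w 35.6 ff 25.0 F [-0.7 -0.3 -1.3] q7 -0.99 
turn -1.595 then shift [655.4  98.8   8.1] rows>=15.9
```

```bash
python3 -m inch '[[0,0,-9,-0.1225],[0,0,-9,-0.1225],[0,0,-9,-0.1225],[0,0,-9,-0.1225],[0,0,0,-0.1225],[0,0,0,-0.1225],[0,0,0,-0.1225],[0,0,0,-0.1225]]' >/dev/null
python3 -m inch '[[0,0,0,-0.1225],[0,0,0,-0.1225],[0,0,0,-0.1225],[0,0,0,-0.1225],[0,0,0,-0.125],[0,0,0,0]]' >/dev/null
python3 to.py 497 327 275 90
python3 -m inch '[[36,5,0,0],[36,5,0,0],[36,5,0,0],[36,5,0,0],[36,5,0,0],[36,5,0,0],[36,5,0,0],[36,5,0,0]]' >/dev/null
python3 -m inch '[[36,6,0,0],[36,6,0,0],[36,6,0,0],[36,6,0,0],[36,6,0,0],[36,6,0,0],[36,6,0,0],[36,6,0,0]]' >/dev/null
python3 -m inch '[[36,5,0,0],[36,5,0,0],[0,0,0,0],[0,0,0,0]]' >/dev/null
python3 to.py 497 327 275 90
```

```text
t=4.3 pos [ 394.9 -326.   312. ] psi 90.2 w 36.1 ff 25.0 F [ 0.2 -0.3 -0.6] q7 0.34 
turn 0.003 then shift [653.  102.1  37. ] rows>=15.9
t=5.9 pos [492.4 324.  311.9] psi 90.1 w 35.7 ff 25.0 F [ 0.  -1.2 -0.8] q7 -0.94 
turn 0.001 then shift [ 3.   4.6 36.9] rows>=0.9
```

```bash
python3 -m inch '[[3,6,25,0],[0,0,30,0],[0,0,25,0],[0,0,18,0],[0,0,0,0],[0,0,0,0]]' 
python3 -m inch '[[0,0,0,0],[0,0,0,0],[0,0,0,0],[0,0,-20,0]]' 46 25
python3 -m inch '[[0,0,-35,0],[0,0,-40,0],[0,0,-20,0],[0,0,0,0]]' 56
python3 - <<'E'
from h import *
d=grab('scene','s2.png')
cv2.imwrite('pics/c3.png',cv2.resize(d['pixels'][110:290,360:500],None,fx=3,fy=3))
E
python3 to.py 493 81 60 6.2
```

```text
clock: 6.43
position: [499.1, 323.8, 213.8]
eef_rot: [0.708, 0.706, -0.001, -0.0]
ft_force: [-0.4, 1.6, -1.7]
width: 35.8
finger_force: 25.0
clock: 6.77
position: [498.4, 322.1, 232.4]
eef_rot: [0.707, 0.707, -0.003, 0.0]
ft_force: [0.4, 1.0, -0.5]
width: 46.0
finger_force: 0.0
clock: 7.1
position: [501.7, 326.3, 335.7]
eef_rot: [0.708, 0.707, 0.005, 0.001]
ft_force: [0.5, -0.1, -0.2]
width: 55.9
finger_force: 0.0
t=7.2 pos [500.8 325.2 332.8] psi 89.9 w 56.3 ff 0.0 F [ 0.5 -0.9 -0.9] q7 -0.92 
turn 1.461 then shift [-34.1 241.9 272.8] rows>=8.8
```

View pics/c3.png

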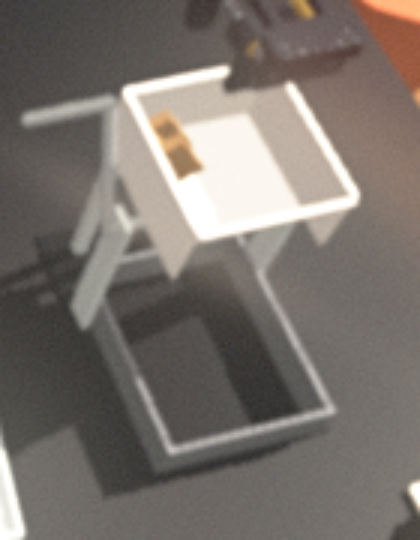

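The shoe lies in the bin at crop (178,145). Next is the shoe at (493,81).

```bash
python3 -m inch '[[-40,0,0,0],[-40,0,0,0.12],[-40,0,0,0.12],[0,0,0,0.12],[0,0,0,0.12],[0,0,0,0.12],[0,0,0,0.12],[0,0,0,0.12]]' >/dev/null
python3 -m inch '[[0,0,0,0.124],[0,0,0,0.124],[0,0,0,0.124],[0,0,0,0.124],[0,0,0,0.124],[0,0,0,0]]' >/dev/null
python3 to.py 493 81 60 6.2
```

```text
t=8.3 pos [494.  204.  328.6] psi 6.1 w 56.2 ff 0.0 F [-0.7 -0.2 -0.2] q7 -2.00 
turn -0.001 then shift [-14.3 122.2 268.6] rows>=7.1
```

```bash
python3 -m inch '[[-5,40,0,0],[-5,41,0,0],[-4,41,0,0],[0,0,40,0],[0,0,40,0],[0,0,40,0],[0,0,40,0],[0,0,40,0]]' >/dev/null
python3 -m inch '[[0,0,40,0],[0,0,28,0],[0,0,0,0],[0,0,0,0]]' 56 >/dev/null
python3 - <<'E'
from h import *
d=grab('scene')
for c in comps(orange(d),50,(270,345,180,250)):
    w=world(d,c,30); r=cv2.minAreaRect(w); print(np.round(r[0]),np.round(r[1]),r[2],w.min(0),w.max(0))
E
python3 to.py 493 81 6 6.2
```

```text
[508. -24.] [80. 49.] 21.196508407592773 [464.93436  -55.319935] [550.8613      5.8223295]
[504.  75.] [78. 46.] 5.462926864624023 [463.2612   51.74632] [542.807   100.24687]
t=9.4 pos [494.3  82.   62.2] psi 6.4 w 56.2 ff 0.0 F [ 0.1 -0.9  1. ] q7 -1.83 
turn 0.004 then shift [-1.4  0.9 56.2] rows>=1.3
```

```bash
python3 -m inch '[[0,0,28,0],[0,0,27,0],[0,0,0,0],[0,0,0,0]]' >/dev/null
python3 -m inch '[[0,0,0,0],[0,0,0,0],[0,0,0,0],[0,0,0,0],[0,0,0,0]]' 20 25
python3 -m inch '[[0,0,-40,0],[0,0,-40,0],[0,0,-40,0],[0,0,-40,0],[0,0,-40,0],[0,0,-40,0],[0,0,-40,0],[0,0,-30,0]]'
python3 -m inch '[[0,0,0,-0.122],[0,0,0,-0.122],[0,0,0,-0.122],[0,0,0,-0.122],[0,0,0,-0.122],[0,0,0,-0.122],[0,0,0,-0.122],[0,0,0,-0.122]]' >/dev/null
python3 -m inch '[[0,0,0,-0.122],[0,0,0,-0.122],[0,0,0,-0.122],[0,0,0,-0.122],[0,0,0,0]]' >/dev/null
python3 to.py 498 392 214 90
```

```text
clock: 10.12
position: [495.5, 82.2, 8.3]
eef_rot: [0.998, 0.055, 0.001, -0.0]
ft_force: [0.5, -0.1, 8.6]
width: 35.9
finger_force: 25.0
clock: 10.78
position: [494.5, 82.2, 320.8]
eef_rot: [0.998, 0.055, 0.002, -0.0]
ft_force: [0.7, 0.8, 0.5]
width: 35.7
finger_force: 25.0
t=11.9 pos [493.9  81.8 317. ] psi 90.4 w 35.9 ff 25.0 F [ 0.1  0.8 -0.1] q7 -0.54 
turn 0.007 then shift [310.2   4.1 103. ] rows>=7.8
```

```bash
python3 -m inch '[[39,0,0,0],[39,0,0,0],[39,0,0,0],[39,1,0,0],[39,1,0,0],[39,1,0,0],[39,1,0,0],[38,0,0,0]]' >/dev/null
python3 -m inch '[[0,0,30,0],[0,0,30,0],[0,0,28,0],[0,0,14,0],[0,0,0,0],[0,0,0,0]]'
python3 to.py 498 392 214 90
python3 -m inch '[[0,0,0,0],[0,0,0,0],[0,0,0,0],[0,0,-20,0]]' 46 25
python3 -m inch '[[0,0,-35,0],[0,0,-40,0],[0,0,-20,0],[0,0,0,0]]' 56
python3 -m inch '[[-40,0,0,0],[-40,0,0,0.12],[-40,0,0,0.12],[-40,0,0,0.12],[-40,0,0,0.12],[0,0,0,0.12],[0,0,0,0.12],[0,0,0,0.12]]' >/dev/null
python3 -m inch '[[0,0,0,0.12],[0,0,0,0.12],[0,0,0,0.12],[0,0,0,0]]' >/dev/null
python3 to.py 500 -20 60 21.5
```

```text
clock: 13.03
position: [496.9, 392.9, 214.6]
eef_rot: [0.706, 0.708, -0.001, 0.0]
ft_force: [-0.0, 0.1, -0.3]
width: 35.6
finger_force: 25.0
t=13.0 pos [496.9 392.9 214.6] psi 90.1 w 35.6 ff 25.0 F [-0.   0.1 -0.3] q7 -1.07 
turn 0.002 then shift [-0.9  1.1  0.6] rows>=0.0
clock: 13.37
position: [497.4, 391.6, 232.9]
eef_rot: [0.706, 0.708, -0.002, 0.001]
ft_force: [-0.6, -0.2, 0.1]
width: 45.7
finger_force: 0.0
clock: 13.7
position: [498.8, 395.9, 336.5]
eef_rot: [0.706, 0.708, 0.006, -0.0]
ft_force: [-0.3, 0.5, 0.2]
width: 56.2
finger_force: 0.0
t=14.7 pos [469.2 197.  329.7] psi 21.3 w 55.8 ff 0.0 F [-0.3  0.3  1.1] q7 -1.79 
turn -0.004 then shift [-50.9 213.2 269.7] rows>=8.3
```

```bash
python3 -m inch '[[-10,35,0,0],[-10,35,0,0],[-10,35,0,0],[-7,36,0,0],[-7,36,0,0],[-7,36,0,0],[0,0,40,0],[0,0,40,0]]' >/dev/null
python3 -m inch '[[0,0,40,0],[0,0,40,0],[0,0,40,0],[0,0,40,0],[0,0,28,0],[0,0,0,0],[0,0,0,0]]' 54 >/dev/null
python3 to.py 501 -21 7 21.5
```

```text
t=15.9 pos [499.2 -19.6  61. ] psi 21.6 w 53.9 ff 0.0 F [ 0.4  0.5 -0.1] q7 -1.43 
turn 0.002 then shift [ 1.2  2.  54. ] rows>=1.3
```

```bash
python3 -m inch '[[0,1,28,0],[0,0,26,0],[0,0,0,0],[0,0,0,0]]' >/dev/null
python3 -m inch '[[0,0,0,0],[0,0,0,0],[0,0,0,0],[0,0,0,0],[0,0,0,0]]' 20 25
python3 -m inch '[[0,0,-40,0],[0,0,-40,0],[0,0,-40,0],[0,0,-40,0],[0,0,-40,0],[0,0,-40,0],[0,0,-40,0],[0,0,-40,0]]'
python3 -m inch '[[0,0,0,-0.12],[0,0,0,-0.12],[0,0,0,-0.12],[0,0,0,-0.12],[0,0,0,-0.12],[0,0,0,-0.12],[0,0,0,-0.12],[0,0,0,-0.12]]' >/dev/null
python3 -m inch '[[0,0,0,-0.12],[0,0,0,-0.12],[0,0,0,0]]' >/dev/null
python3 to.py 522 358 245 90
```

```text
clock: 16.7
position: [501.6, -20.8, 9.5]
eef_rot: [0.982, 0.186, 0.002, 0.0]
ft_force: [-0.2, -0.4, 8.9]
width: 35.7
finger_force: 25.0
clock: 17.37
position: [499.4, -20.8, 330.7]
eef_rot: [0.982, 0.186, 0.0, 0.0]
ft_force: [0.1, -0.2, -1.2]
width: 35.7
finger_force: 25.0
t=18.3 pos [499.8 -21.  328.1] psi 90.4 w 36.0 ff 25.0 F [-0.4  0.9 -0.1] q7 -0.32 
turn 0.007 then shift [379.   22.2  83.1] rows>=9.3
```

```bash
python3 -m inch '[[38,4,0,0],[38,4,0,0],[38,4,0,0],[38,4,0,0],[38,4,0,0],[38,4,0,0],[38,4,0,0],[38,4,0,0]]' >/dev/null
python3 -m inch '[[38,5,0,0],[37,4,0,0],[0,0,35,0],[0,0,30,0],[0,0,24,0],[0,0,16,0],[0,0,0,0],[0,0,0,0]]'
python3 -m inch '[[0,0,0,0],[0,0,0,0],[0,0,0,0],[0,0,-20,0]]' 48 25
python3 -m inch '[[0,0,-35,0],[0,0,-40,0],[0,0,-20,0],[0,0,0,0]]' 56
python3 -m inch '[[-40,-8,0,0],[-40,-8,0,0],[-40,-8,0,0],[-40,-8,0,0],[0,-9,0,0],[0,-9,0,0],[0,0,0,0]]' 40
python3 - <<'E'
from h import *
d=grab('scene','s3.png'); t=grab('top','t3.png')
A=cv2.resize(d['pixels'][110:290,360:500],(466,600)); B=cv2.resize(t['pixels'][150:270,66:200],(334,300))
o=np.zeros((600,800,3),np.uint8); o[:,:466]=A; o[:300,466:]=B; cv2.imwrite('pics/c4.png',o)
E
python3 to.py 475 204 300 90
```

```text
clock: 19.62
position: [539.6, 358.0, 222.5]
eef_rot: [0.706, 0.708, -0.001, 0.0]
ft_force: [0.8, 1.0, -0.6]
width: 35.9
finger_force: 25.0
clock: 19.95
position: [538.7, 356.9, 240.7]
eef_rot: [0.706, 0.708, -0.003, -0.0]
ft_force: [1.1, 0.2, -0.6]
width: 48.2
finger_force: 0.0
clock: 20.28
position: [541.9, 360.9, 344.8]
eef_rot: [0.706, 0.708, 0.006, 0.0]
ft_force: [0.7, -0.2, 0.5]
width: 56.1
finger_force: 0.0
clock: 20.87
position: [488.8, 199.0, 338.1]
eef_rot: [0.705, 0.709, 0.0, -0.0]
ft_force: [-0.2, 0.1, -0.2]
width: 39.8
finger_force: 0.0
t=21.0 pos [490.3 200.  338.1] psi 90.4 w 40.2 ff 0.0 F [ 0.1  0.5 -0.1] q7 -0.74 
turn 0.007 then shift [  4.  -15.3  38.1] rows>=1.0
```

View pics/c4.png

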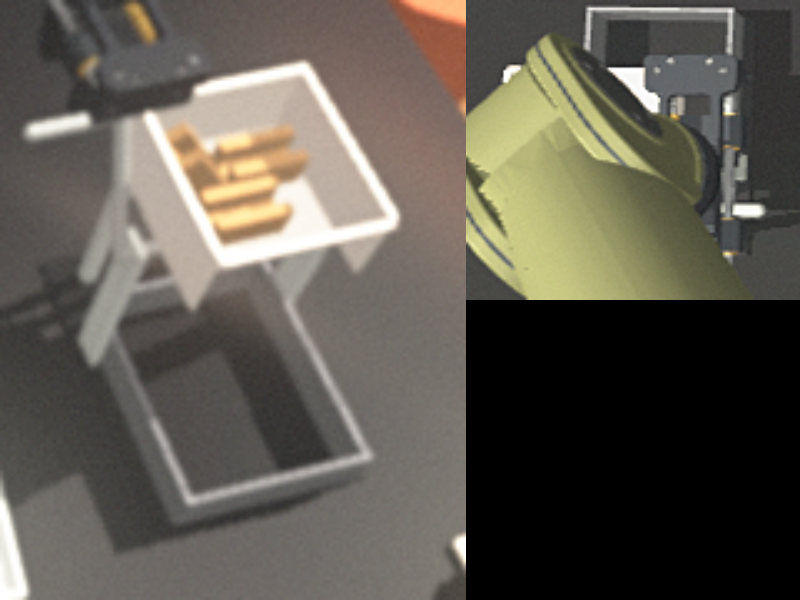

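All three shoes are in the bin and the lever bar is free. Now to pinch the lever.

```bash
python3 -m inch '[[4,-8,0,0.007],[0,-7,0,0],[0,0,20,0],[0,0,0,0],[0,0,0,0]]' 40 10 >/dev/null
python3 - <<'E'
from h import *
d=grab('scene'); print([proj(d,(475,y,269)).round(1).tolist() for y in (186,204,230)])
s=cv2.imread('pics/s0.png'); g=cv2.inRange(s,(150,150,150),(255,255,255))[138:160,360:402]
ys,xs=np.nonzero(g); print([(u+360,round(138+ys[xs==u].mean(),1)) for u in sorted(set(xs))][::4])
E
python3 to.py 475 204 250 90
```

```text
[[367.2, 148.6], [374.0, 147.1], [383.6, 145.0]]
[(np.int64(368), np.float64(149.0)), (np.int64(372), np.float64(148.0)), (np.int64(376), np.float64(147.5)), (np.int64(380), np.float64(146.5)), (np.int64(384), np.float64(146.0)), (np.int64(388), np.float64(145.0)), (np.int64(392), np.float64(144.0)), (np.int64(396), np.float64(150.3)), (np.int64(400), np.float64(150.9))]
t=21.4 pos [475.3 202.7 317.8] psi 89.9 w 39.9 ff 0.0 F [-0.4  0.1  0. ] q7 -0.78 
turn -0.002 then shift [ 1.3 -0.3 67.8] rows>=1.6
```

```bash
python3 -m inch '[[0,0,25,0],[0,0,25,0],[0,0,18,0],[0,0,0,0],[0,0,0,0]]' >/dev/null
python3 -m inch '[[0,0,0,0],[0,0,0,0],[0,0,0,0],[0,0,0,0],[0,0,0,0],[0,0,0,0]]' 5 15
python3 to.py 475 204 250 90
python3 -c "
import numpy as np
t=np.radians(np.arange(-30,101,5));print(np.diff(120*np.sin(t)).round(1).tolist(),(-np.diff(120*np.cos(t))).round(1).tolist())"
```

```text
clock: 22.35
position: [477.8, 202.5, 250.7]
eef_rot: [0.709, 0.706, 0.002, 0.001]
ft_force: [4.8, -1.2, 1.8]
width: 10.9
finger_force: 14.8
t=22.4 pos [477.8 202.5 250.7] psi 89.8 w 10.9 ff 14.8 F [ 4.8 -1.2  1.8] q7 -0.85 
turn -0.004 then shift [ 1.5 -2.8  0.7] rows>=0.1
[9.3, 9.7, 10.0, 10.2, 10.4, 10.5, 10.5, 10.4, 10.2, 10.0, 9.7, 9.3, 8.8, 8.3, 7.7, 7.1, 6.4, 5.6, 4.8, 4.0, 3.1, 2.3, 1.4, 0.5, -0.5, -1.4] [-4.8, -4.0, -3.1, -2.3, -1.4, -0.5, 0.5, 1.4, 2.3, 3.1, 4.0, 4.8, 5.6, 6.4, 7.1, 7.7, 8.3, 8.8, 9.3, 9.7, 10.0, 10.2, 10.4, 10.5, 10.5, 10.4]
```

```bash
python3 -m inch '[[0,9.3,-4.8,0],[0,9.7,-4,0],[0,10,-3.1,0],[0,10.2,-2.3,0],[0,10.4,-1.4,0],[0,10.5,-0.5,0],[0,10.5,0.5,0],[0,10.4,1.4,0]]'
python3 to.py 535 204 250 90
```

```text
clock: 23.02
position: [554.4, 201.3, 262.7]
eef_rot: [0.708, 0.706, -0.003, -0.001]
ft_force: [-2.5, -0.5, -4.7]
width: 10.4
finger_force: 15.2
t=23.0 pos [554.4 201.3 262.7] psi 89.9 w 10.4 ff 15.2 F [-2.5 -0.5 -4.7] q7 -0.74 
turn -0.002 then shift [  2.7 -19.4  12.7] rows>=0.6
```

```bash
python3 -m inch '[[0,10.2,2.3,0],[0,10,3.1,0],[0,9.7,4,0],[0,9.3,4.8,0],[0,8.8,5.6,0],[0,8.3,6.4,0],[0,7.7,7.1,0],[0,7.1,7.7,0]]'
python3 -m inch '[[0,6.4,8.3,0],[0,5.6,8.8,0],[0,4.8,9.3,0],[0,4,9.7,0],[0,3.1,10,0],[0,2.3,10.2,0],[0,1.4,10.4,0],[0,0.5,10.5,0]]'
python3 to.py 655 204 125 90
```

```text
clock: 23.68
position: [627.5, 200.7, 221.5]
eef_rot: [0.708, 0.706, -0.002, -0.0]
ft_force: [-4.2, -3.6, -3.7]
width: 9.7
finger_force: 15.2
clock: 24.35
position: [657.7, 200.5, 145.2]
eef_rot: [0.709, 0.706, 0.001, 0.001]
ft_force: [1.2, -5.7, -1.2]
width: 8.3
finger_force: 15.1
t=24.4 pos [657.7 200.5 145.2] psi 89.7 w 8.3 ff 15.1 F [ 1.2 -5.7 -1.2] q7 -0.70 
turn -0.004 then shift [ 3.5 -2.7 20.2] rows>=0.5
```

Run:
```python
from h import *
d=grab('scene','s4.png'); print(proj(d,(657.7,200.5,145)),proj(d,(657,200.5,165)))
cv2.imwrite('pics/c5.png',cv2.resize(d['pixels'][110:290,330:500],None,fx=3.3,fy=3.3))
```

```text
[389.6244945  233.00194152] [391.35691578 229.13668672]
```

View pics/c5.png

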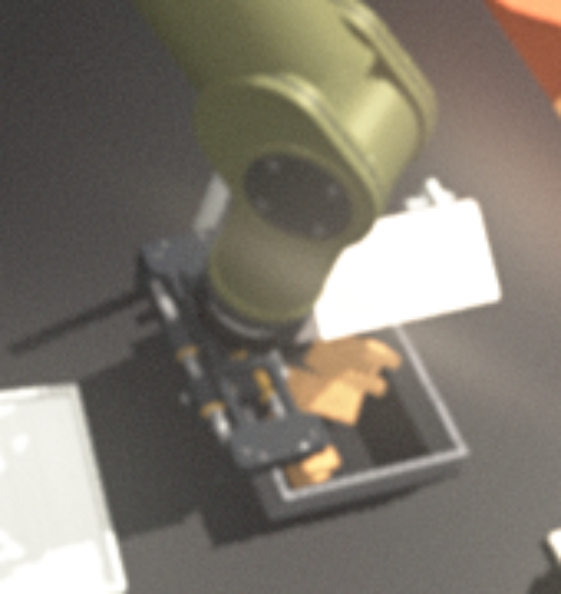

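The bin is nearly fully tipped and the shoes have slid into the catch box at crop (320,390). Finishing the arc to the stop.

```bash
python3 -m inch '[[0,-0.5,10.5,0],[0,-1.4,10.4,0],[0,0,0,0],[0,0,0,0]]'
python3 -m inch '[[0,-1,4,0],[0,0,0,0],[0,0,0,0],[0,0,0,0],[0,0,0,0]]'
python3 - <<'E'
from h import *
d=grab('top','t5.png');e=grab('scene')
o=np.hstack([cv2.resize(d['pixels'][130:270,60:200],(400,400)),cv2.resize(e['pixels'][140:280,360:500],(400,400))]); cv2.imwrite('pics/c6.png',o)
E
```

```text
clock: 24.73
position: [657.3, 200.5, 124.8]
eef_rot: [0.709, 0.705, 0.002, 0.002]
ft_force: [3.5, -4.8, -2.0]
width: 8.5
finger_force: 15.0
clock: 25.15
position: [657.0, 200.5, 121.6]
eef_rot: [0.709, 0.705, 0.003, 0.003]
ft_force: [5.0, -4.1, -1.7]
width: 8.4
finger_force: 15.0
```

View pics/c6.png

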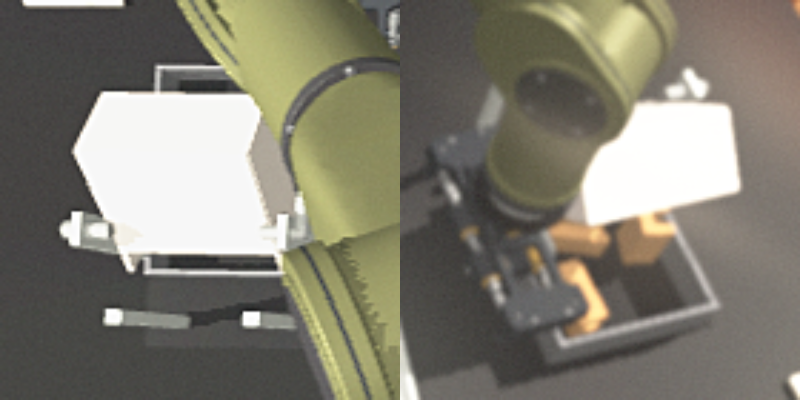

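```bash
for i in 1 2 3; do python3 -m inch '[[0,-1,4,0],[0,0,0,0],[0,0,0,0]]' | grep -E 'pos|force|width'; done
```

```text
position: [656.4, 200.5, 117.5]
ft_force: [5.0, -4.9, -2.8]
width: 8.7
finger_force: 15.0
position: [656.3, 200.8, 115.1]
ft_force: [5.3, -5.3, 3.9]
width: 8.6
finger_force: 15.0
position: [656.4, 201.7, 113.2]
ft_force: [3.0, -5.7, 12.9]
width: 8.1
finger_force: 15.0
```

```bash
python3 -m inch '[[0,0,-3,0],[0,0,0,0],[0,0,0,0],[0,0,-8,0],[0,0,0,0],[0,0,0,0]]' 24 | grep -E 'pos|force|width'
python3 - <<'E'
from h import *
d=grab('top','t6.png')['pixels']; a=cv2.imread('pics/t5.png')
print(np.abs(d[130:270,60:200].astype(int)-a[130:270,60:200]).mean(), )
E
python3 -m inch '[[0,0,0,0],[0,0,0,0],[0,0,0,0],[0,0,0,0],[0,0,0,0],[0,0,0,0]]' 5 20| grep -E 'pos|force|width'
```

```text
position: [649.9, 202.6, 120.2]
ft_force: [0.6, 0.6, -0.7]
width: 23.8
finger_force: 0.0
6.659336734693878
position: [656.3, 202.1, 121.1]
ft_force: [13.3, 1.6, -4.3]
width: 9.1
finger_force: 20.1
```

```bash
python3 -m inch '[[0,6,-3,0],[0,0,0,0],[0,1.4,-10.4,0],[0,0.5,-10.5,0],[0,-0.5,-10.5,0],[0,-1.4,-10.4,0],[0,-2.3,-10.2,0],[0,-3.1,-10,0]]'| grep -E 'pos|force|width'
python3 -m inch '[[0,-4,-9.7,0],[0,-4.8,-9.3,0],[0,-5.6,-8.8,0],[0,-6.4,-8.3,0],[0,0,0,0]]'| grep -E 'pos|force|width'
```

```text
position: [648.1, 202.1, 185.2]
ft_force: [-3.5, 2.1, -5.8]
width: 8.3
finger_force: 20.3
position: [624.8, 202.2, 221.1]
ft_force: [-6.1, 3.7, -9.4]
width: 8.8
finger_force: 20.4
```

```bash
python3 -m inch '[[0,-7.1,-7.7,0],[0,-7.7,-7.1,0],[0,-8.3,-6.4,0],[0,-8.8,-5.6,0],[0,-9.3,-4.8,0],[0,-9.7,-4,0],[0,-10,-3.1,0],[0,-10.2,-2.3,0]]'| grep -E 'pos|force|width'
python3 -m inch '[[0,-10.4,-1.4,0],[0,-10.5,-0.5,0],[0,-10.5,0.5,0],[0,-10.4,1.4,0],[0,0,0,0]]'| grep -E 'pos|force|width'
```

```text
position: [555.3, 203.1, 260.4]
ft_force: [0.1, 5.9, -18.1]
width: 9.3
finger_force: 21.3
position: [514.5, 203.6, 261.4]
ft_force: [1.9, 6.6, -14.8]
width: 10.0
finger_force: 20.9
```

```bash
python3 -m inch '[[0,-5,1.6,0],[0,-5,1.7,0],[0,-5,2,0],[0,-5,2,0],[0,-4.9,2.2,0],[0,-4.9,2.3,0],[0,-4,2,0],[0,0,0,0]]'| grep -E 'pos|force|width'
python3 -m inch '[[0,-2,1,0],[0,0,0,0],[0,-2,1,0],[0,0,0,0],[0,0,0,0]]'| grep -E 'pos|force|width'
```

```text
position: [483.4, 203.9, 249.1]
ft_force: [2.6, 6.0, -5.0]
width: 9.8
finger_force: 20.1
position: [480.4, 204.0, 247.4]
ft_force: [3.2, 5.5, -5.4]
width: 9.6
finger_force: 20.2
```

```bash
for i in 1 2 3; do python3 -m inch '[[0,-1.7,1,0],[0,0,0,0],[0,0,0,0]]'| grep -E 'pos|ft_'; done
```

```text
position: [478.8, 204.0, 246.4]
ft_force: [3.4, 5.4, -5.1]
position: [477.9, 204.0, 245.8]
ft_force: [3.4, 4.7, -3.8]
position: [478.0, 204.0, 245.7]
ft_force: [6.4, 4.0, -0.7]
```

Stopped at 478 with force rising, so the bin is home on its rest. Release slowly, lift and look.

```bash
python3 -m inch '[[0,0,0,0],[0,0,0,0],[0,0,0,0],[0,0,0,0]]' 24| grep -E 'pos|ft_|width'
python3 -m inch '[[0,1,-30,0],[0,0,-40,0],[-20,0,-40,0],[-40,0,0,0],[-40,0,0,0],[-40,0,0,0],[-40,0,0,0],[-40,0,0,0]]' 40 >/dev/null
python3 -m inch '[[-40,0,0,0],[-40,0,0,0],[-40,-20,0,0],[-40,-20,0,0],[-30,-20,0,0],[0,-20,0,0],[0,-20,0,0],[0,0,0,0]]' >/dev/null
python3 - <<'E'
from h import *
d=grab('scene','s7.png'); t=grab('top','t7.png')
cv2.imwrite('pics/c7.png',np.hstack([cv2.resize(d['pixels'][110:300,350:500],(400,500)),cv2.resize(t['pixels'][140:270,60:164],(400,500))]))
for c in comps(orange(t),50,(200,460,160,330)):
    w=world(t,c,10); r=cv2.minAreaRect(w); print(np.round(r[0]),np.round(r[1]),round(r[2],1))
E
python3 to.py 560 -142 60 -3
```

```text
position: [473.4, 201.5, 243.3]
ft_force: [-0.4, 0.4, -0.4]
width: 23.9
[ 531. -382.] [ 88. 130.] 80.1
[ 547. -288.] [119.  82.] 7.1
[ 557. -121.] [ 86. 174.] 87.0
t=32.8 pos [ 376.  -200.7  350.6] psi 89.8 w 39.9 ff 0.0 F [ 0.7 -0.1  0.1] q7 0.17 
turn 1.619 then shift [180.6 -68.3 290.6] rows>=8.4
```

View pics/c7.png

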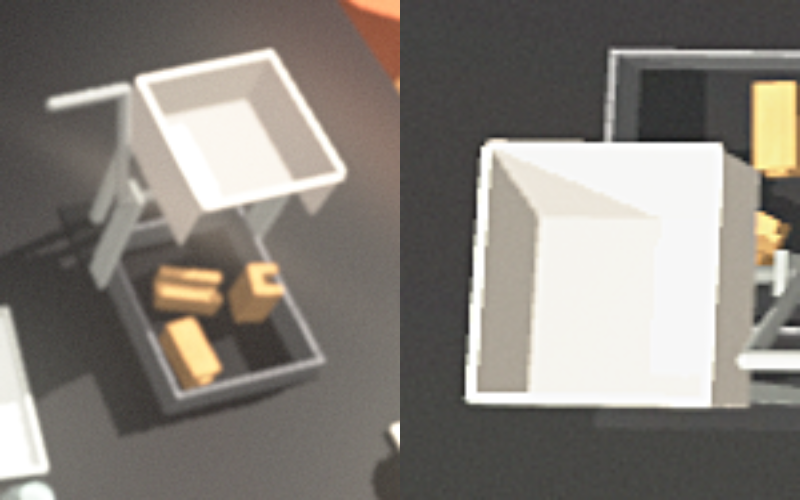

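The bin is empty and upright, and all three shoes are in the catch box (crop (185,290), (255,290), (190,350)). Next is a refined measurement of the tray and plates from both views.

```bash
cat > meas.py <<'E'
from h import *
def tray():
    for n,b in(('top',(205,285,130,230)),('scene',(280,390,210,310))):
        d=grab(n); g=cv2.cvtColor(d['pixels'],cv2.COLOR_BGR2HSV); m=cv2.inRange(g,(0,0,110),(180,70,255))
        for c in comps(m,1500,b):
            r=cv2.minAreaRect(world(d,c,14)); print('tray',n,np.round(r[0],1),np.round(r[1],1),round(r[2],1))
def plates():
    for n,b in(('top',(200,460,140,330)),('scene',(100,390,170,310))):
        d=grab(n)
        for c in comps(orange(d),450,b):
            w=world(d,c,10); r=cv2.minAreaRect(w); print(n,np.round(r[0],1),np.round(r[1],1),round(r[2],1),cv2.approxPolyDP(w.reshape(-1,1,2),8,True)[:,0].round().astype(int).tolist())
        for c in comps(cv2.inRange(cv2.cvtColor(d['pixels'],cv2.COLOR_BGR2HSV),(3,110,30),(16,255,120)),15,b):
            r=cv2.minAreaRect(world(d,c,45));print('  dark',n,np.round(r[0]),np.round(r[1]),round(r[2]))
if __name__=='__main__': tray(); plates()
E
python3 meas.py; python3 -c "
from h import *
d=grab('top');print('vase',onz(d,243,127,60))"
python3 -m inch '[[0,0,0,0.124],[0,0,0,0.124],[0,0,0,0.124],[0,0,0,0.124],[0,0,0,0.124],[0,0,0,0.124],[0,0,0,0.124],[0,0,0,0.124]]' >/dev/null
python3 -m inch '[[0,0,0,0.125],[0,0,0,0.125],[0,0,0,0.125],[0,0,0,0.125],[0,0,0,0.125],[0,0,0,0]]' >/dev/null
python3 to.py 543.5 -142.5 70 -3
```

```text
tray top [634.3  75.3] [149.7 193.7] 82.2
top [ 531.4 -382.5] [ 87.9 129.9] 80.1 [[601, -351], [561, -344], [553, -387], [471, -373], [462, -415], [587, -436]]
top [ 547.2 -268.6] [113.8  44.3] 7.5 [[601, -246], [499, -253], [493, -295], [601, -283]]
top [ 556.9 -120.6] [ 86.2 173.8] 87.2 [[642, -164], [642, -127], [513, -120], [513, -78], [473, -78], [470, -160]]
scene [ 535.7 -385.5] [ 91.1 137.4] 81.4 [[462, -413], [593, -439], [610, -356], [568, -344], [554, -386], [473, -373]]
scene [ 544.3 -271.4] [137.7  47.4] 7.4 [[474, -261], [480, -300], [596, -289], [614, -275], [610, -247], [597, -242]]
scene [ 561.8 -122.2] [ 90.7 181.5] 87.5 [[473, -77], [471, -161], [646, -169], [649, -128], [523, -119], [518, -77]]
vase [782.55384959  81.47113326  60.        ]
t=34.2 pos [ 377.1 -200.3  350.3] psi -2.9 w 40.0 ff 0.0 F [ 0.   0.3 -0.9] q7 -1.29 
turn 0.001 then shift [163.2 -66.4 280.3] rows>=7.9
```

```bash
python3 -m inch '[[33,-13,0,0],[33,-13,0,0],[33,-13,0,0],[33,-13,30,0],[31,-14,30,0],[0,0,40,0],[0,0,40,0],[0,0,40,0]]' >/dev/null
python3 -m inch '[[0,0,40,0],[0,0,40,0],[0,0,20,0],[0,0,0,0],[0,0,0,0]]' >/dev/null
python3 - <<'E'
from h import *
d=grab('scene','s8.png'); print(proj(d,(543.5,-142.5,50)))
x,y=proj(d,(543.5,-142.5,50)).astype(int); cv2.imwrite('pics/c8.png',cv2.resize(d['pixels'][y-50:y+50,x-65:x+65],None,fx=5,fy=5))
E
python3 to.py 543.5 -142.5 15 -3
```

```text
[250.01585431 242.14565914]
t=35.4 pos [ 537.4 -144.7   76.5] psi -2.7 w 40.0 ff 0.0 F [-0.5 -1.   0.5] q7 -1.57 
turn 0.005 then shift [ 6.  -2.6 61.5] rows>=1.5
```

View pics/c8.png

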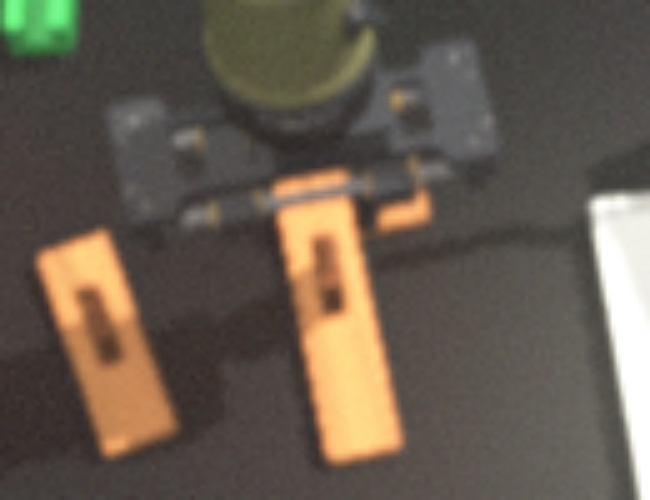

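Run:
```python
from h import *
d=grab('scene')
for n,a,b in(('long',(322,235),(335,312)),('bar',(90,288),(110,362))):
    f=lambda p,z:onz(d,185+p[0]/5,192+p[1]/5,z)[:2].round(1)
    print(n,'low end',f(a,50),'far end base',f(b,10))
```

```text
long low end [ 533.7 -141.9] far end base [ 562.8 -143.7]
bar low end [ 531.8 -270.9] far end base [ 559.3 -270.9]
```

```bash
python3 -m inch '[[6.5,-2.5,20,0.005],[0,0,20,0],[0,0,21,0],[0,0,0,0],[0,0,0,0],[0,0,0,0]]' | grep -E 'pos|ft_'
python3 -m inch '[[0,0,0,0],[0,0,0,0],[0,0,0,0],[0,0,0,0],[0,0,0,0],[0,0,0,0]]' 5 40
python3 -m inch '[[0,0,-20,0],[0,0,-20,0],[0,0,-20,0],[0,0,0,0],[0,0,0,0]]'
python3 meas.py | grep -v dark
python3 to.py 616 35 60 -7.8
```

```text
position: [544.4, -143.1, 16.9]
ft_force: [0.6, -0.0, -0.3]
clock: 36.42
position: [543.4, -142.8, 15.5]
eef_rot: [1.0, -0.027, 0.0, 0.0]
ft_force: [0.1, 0.2, 5.5]
width: 14.0
finger_force: 40.0
clock: 36.83
position: [543.5, -142.9, 75.5]
eef_rot: [1.0, -0.027, 0.001, 0.0]
ft_force: [-0.7, -0.4, -1.7]
width: 13.7
finger_force: 40.0
tray top [634.4  75.3] [149.7 193.3] 82.2
top [ 531.1 -383. ] [ 87.1 129.7] 80.4 [[601, -354], [564, -345], [553, -389], [471, -373], [462, -415], [587, -436]]
scene [ 535.4 -385.7] [ 88.3 136.3] 80.4 [[462, -413], [590, -439], [609, -359], [568, -347], [553, -389], [473, -373]]
scene [ 543.5 -271.5] [136.7  47.4] 7.6 [[474, -261], [478, -296], [493, -302], [613, -281], [602, -243]]
scene [ 563.6 -142.7] [ 49.3 127.6] 87.0 [[500, -143], [516, -144], [533, -166], [623, -169], [628, -128], [527, -117]]
t=37.0 pos [ 542.2 -142.6   73.8] psi -3.1 w 13.4 ff 40.0 F [-0.1  0.5 -1. ] q7 -1.57 
turn 0.082 then shift [  49.  -185.9   13.8] rows>=4.6
```

```bash
python3 -m inch '[[0,0,0,0.082],[10,-37,2,0],[10,-37,2,0],[10,-37,2,0],[10,-37,2,0],[9,-38,2,0],[0,0,0,0],[0,0,0,0]]' >/dev/null
python3 -m inch '[[0,0,0,0],[0,0,10,0],[0,0,10,0],[0,0,0,0],[0,0,0,0]]' >/dev/null
python3 to.py 616 35 19 -7.8
python3 - <<'E'
from h import *
d=grab('scene','s9.png');t=grab('top','t9.png')
cv2.imwrite('pics/c9.png',np.hstack([cv2.resize(d['pixels'][200:310,270:380],(400,400),interpolation=cv2.INTER_CUBIC),cv2.resize(t['pixels'][135:235,200:300],(400,400),interpolation=cv2.INTER_CUBIC)]))
s=manip.state(); z=s['position'][2]-14+10-0
for n,D in(('scene',d),('top',t)):
  for c in comps(orange(D),200,(200,380,120,310)):
    w=world(D,c,z-1); r=cv2.minAreaRect(w); print(n,np.round(r[0],1),np.round(r[1],1),round(r[2],1),cv2.approxPolyDP(w.reshape(-1,1,2),6,True)[:,0].round().astype(int).tolist())
E
```

```text
t=38.1 pos [615.7  33.6  43.7] psi -7.9 w 13.8 ff 40.0 F [ 0.3 -0.1 -0.8] q7 -1.85 
turn -0.002 then shift [ 0.1 -1.4 24.7] rows>=0.6
scene [663.8  24.4] [ 36.1 111. ] 81.3 [[610, 42], [622, 15], [716, 2], [718, 32], [628, 48]]
scene [ 557.8 -269.6] [133.7  46.1] 7.4 [[490, -259], [493, -294], [508, -299], [617, -285], [625, -276], [622, -246], [606, -240]]
top [ 536.6 -264.1] [126.6  42.6] 7.5 [[600, -274], [594, -235], [472, -253], [478, -291]]
```

View pics/c9.png

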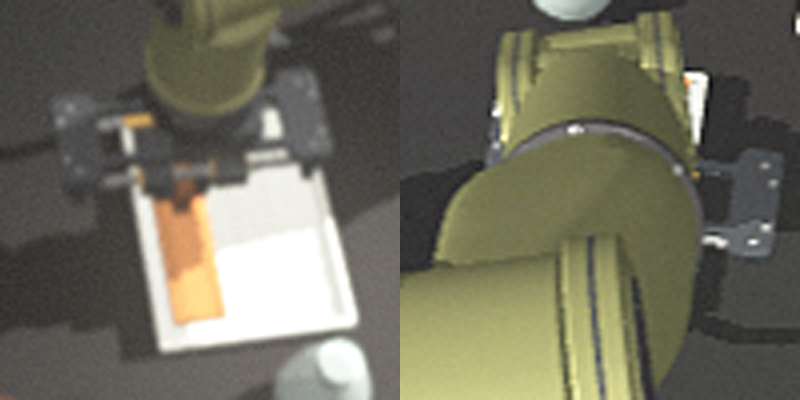

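The held long L (far end at left crop (200,315)) lines up with the tray's left side inside the walls. Lowering it.

```bash
python3 -m inch '[[0,-1.2,8,0],[0,0,8,0],[0,0,3,0],[0,0,0,0],[0,0,0,0]]' | grep -E 'pos|ft_'
python3 -m inch '[[0,0,2,0],[0,0,2,0],[0,0,0,0],[0,0,0,0]]' | grep -E 'pos|ft_'
```

```text
position: [616.7, 36.1, 25.5]
ft_force: [0.1, -0.7, -1.0]
position: [617.0, 36.0, 21.9]
ft_force: [0.0, -0.6, -0.5]
```

```bash
python3 -m inch '[[0,0,1.5,0],[0,0,0,0],[0,0,0,0]]' | grep -E 'pos|ft_'
python3 -m inch '[[0,0,1,0],[0,0,0,0],[0,0,0,0]]' | grep -E 'pos|ft_'
```

```text
position: [617.3, 36.0, 20.5]
ft_force: [0.4, 0.1, 0.1]
position: [617.3, 36.0, 20.5]
ft_force: [-1.3, -0.4, 6.8]
```

Contact at exactly floor height (20.5). Release and go for the short L.

```bash
python3 -m inch '[[0,0,0,0],[0,0,0,0],[0,0,0,0],[0,0,0,0]]' 30 | grep -E 'width'
python3 -m inch '[[0,0,-15,0],[0,0,-30,0],[0,0,-40,0],[-20,30,-30,0],[-20,35,0,0],[-20,35,0,0],[-10,40,0,0],[-10,40,0,0]]' 40 >/dev/null
python3 -m inch '[[-10,40,0,0],[-10,40,0,0],[0,40,0,0],[0,40,0,0],[0,0,0,0]]' >/dev/null
python3 meas.py
python3 - <<'E'
from h import *
t=grab('top','t10.png');d=grab('scene')
cv2.imwrite('pics/c10.png',np.hstack([cv2.resize(d['pixels'][200:310,120:380],(400,300)),cv2.resize(t['pixels'][135:235,200:300],(300,300),interpolation=cv2.INTER_CUBIC)]))
E
python3 to.py 540 -400 70 -9.7
```

```text
width: 30.2
tray top [634.3  75.3] [149.7 193.7] 82.2
top [633.8  55.1] [ 82.5 172.5] 81.6 [[712, 5], [715, 40], [590, 56], [593, 102], [555, 107], [547, 27]]
scene [ 536.2 -385.4] [ 91.1 137.6] 81.2 [[462, -413], [590, -439], [610, -356], [568, -344], [554, -386], [473, -373]]
scene [ 544.2 -271.8] [137.4  46.9] 7.2 [[474, -261], [479, -294], [493, -302], [614, -278], [610, -247], [597, -242]]
scene [635.5  54.4] [ 81.2 170.7] 82.3 [[556, 102], [547, 29], [715, 5], [718, 38], [594, 56], [592, 99]]
  dark scene [ 550. -405.] [13. 38.] 83
t=41.2 pos [ 475.2 -282.1  131.4] psi -7.6 w 40.2 ff 0.0 F [-0.5  0.4 -0.7] q7 -1.38 
turn 0.036 then shift [ 83.7 105.3  61.4] rows>=3.5
```

View pics/c10.png

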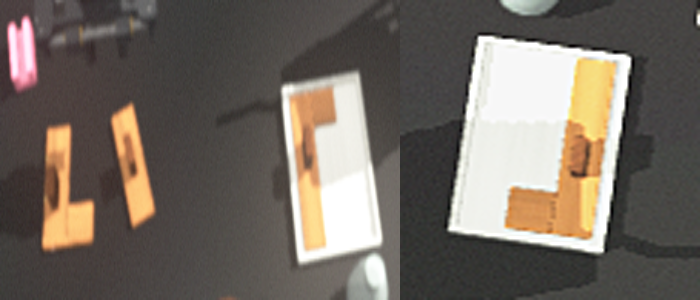

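The long L lies flat in the tray along its right wall in the top view (crop (585,150)). Next is the short L fin at (539,−408).

```bash
python3 -m inch '[[20,28,0,0.033],[20,28,0,0],[20,28,0,0],[20,28,0,0],[0,0,30,0],[0,0,30,0],[0,0,0,0],[0,0,0,0]]' >/dev/null
python3 to.py 539 -408 15 -9.5
```

```text
t=41.9 pos [ 535.  -404.8   69.7] psi -9.5 w 40.3 ff 0.0 F [ 0.8 -0.3  0.9] q7 -1.27 
turn -0.001 then shift [ 4.4  2.5 54.7] rows>=1.3
```

```bash
python3 -m inch '[[4.5,2.5,20,0],[0,0,20,0],[0,0,15,0],[0,0,0,0],[0,0,0,0],[0,0,0,0]]' | grep -E 'pos|ft_'
python3 -m inch '[[0,0,0,0],[0,0,0,0],[0,0,0,0],[0,0,0,0],[0,0,0,0],[0,0,0,0]]' 5 40
python3 to.py 539 -408 15 -9.5
python3 -m inch '[[0,0,-25,0],[0,0,-25,0],[0,0,-25,0],[0,0,0,0]]' | grep -E 'pos|ft_|width'
python3 to.py 669 72.5 75 -7.8
```

```text
position: [540.5, -411.0, 17.7]
ft_force: [-0.1, -0.5, 0.0]
clock: 42.85
position: [539.8, -410.6, 16.6]
eef_rot: [0.996, -0.084, 0.0, -0.0]
ft_force: [-0.5, 2.2, 4.9]
width: 13.6
finger_force: 40.0
t=42.9 pos [ 539.8 -410.6   16.6] psi -9.7 w 13.6 ff 40.0 F [-0.5  2.2  4.9] q7 -1.28 
turn -0.003 then shift [-1.2 -2.4  1.6] rows>=0.1
position: [542.1, -413.1, 96.0]
ft_force: [0.7, -0.5, -0.5]
width: 13.5
t=43.2 pos [ 542.1 -413.1   96. ] psi -9.7 w 13.5 ff 40.0 F [ 0.7 -0.5 -0.5] q7 -1.27 
turn -0.034 then shift [  59.8 -498.3   21. ] rows>=12.0
```

```bash
python3 -m inch '[[0,0,0,-0.033],[5,-38,0,0],[5,-38,0,0],[5,-38,0,0],[5,-38,0,0],[5,-38,0,0],[5,-38,0,0],[5,-38,0,0]]' >/dev/null
python3 -m inch '[[4,-38,0,0],[4,-38,0,0],[4,-38,0,0],[4,-38,0,0],[4,-38,0,0],[5,-40,0,0],[0,0,0,0],[0,0,0,0]]' | grep width
python3 to.py 670 72.5 75 -7.8
```

```text
width: 13.7
t=44.5 pos [665.1  77.3  89. ] psi -7.4 w 13.7 ff 40.0 F [-0.5 -1.4 -1.8] q7 -1.89 
turn 0.008 then shift [ 5.5  4.1 14. ] rows>=0.4
```

```bash
python3 -m inch '[[5,4,15,0.008],[0,0,15,0],[0,0,13,0],[0,0,0,0],[0,0,0,0]]' >/dev/null
python3 to.py 670 72.5 22 -7.8
python3 - <<'E'
from h import *
d=grab('scene','s11.png')
cv2.imwrite('pics/c11.png',cv2.resize(d['pixels'][210:310,280:390],None,fx=5,fy=5,interpolation=cv2.INTER_CUBIC))
z=manip.state()['position'][2]-16.6+10
for c in comps(orange(d),100,(280,390,210,310)):
    w=world(d,c,z); print(cv2.approxPolyDP(w.reshape(-1,1,2),5,True)[:,0].round().astype(int).tolist())
s=manip.state()['position']
a=np.radians(-7.8);R=np.array([[np.cos(a),-np.sin(a)],[np.sin(a),np.cos(a)]])
print('expect',[(np.array([s[0]-1,s[1]])+R@q).round().tolist() for q in((53,-20),(53,64),(13,64),(13,20))])
E
```

```text
t=44.9 pos [669.   66.9  46.3] psi -8.3 w 13.4 ff 40.0 F [ 0.6  0.3 -0.7] q7 -1.89 
turn -0.009 then shift [ 0.2 -5.6 24.3] rows>=0.6
[[654, 8], [724, -1], [729, 28], [720, 48], [733, 116], [697, 121], [691, 80], [670, 79], [668, 71], [680, 62], [673, 44], [661, 45]]
[[570, 82], [561, 23], [576, 18], [589, 31], [593, 71]]
expect [[719.0, 40.0], [730.0, 124.0], [691.0, 129.0], [685.0, 85.0]]
```

View pics/c11.png

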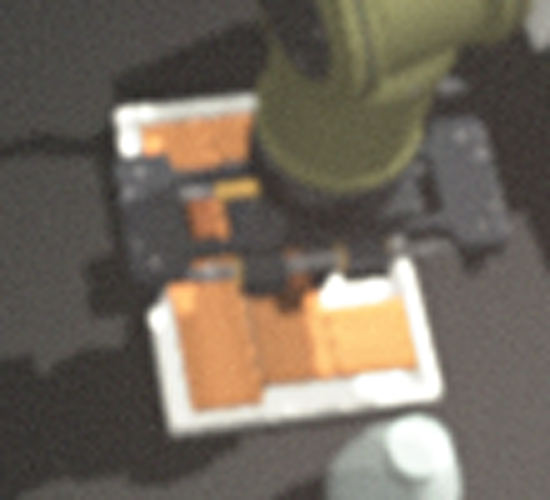

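```bash
python3 -m inch '[[0,0,0,0],[0,0,0,0],[0,0,0,0]]' >/dev/null
python3 to.py 670 72.5 22 -7.8
python3 - <<'E'
from h import *
d=grab('scene')
z=manip.state()['position'][2]-16.6+10
for c in comps(orange(d),100,(280,390,210,310)):
    w=world(d,c,z); print(cv2.approxPolyDP(w.reshape(-1,1,2),5,True)[:,0].round().astype(int).tolist())
s=manip.state()['position']; print(s)
E
```

```text
t=45.2 pos [671.1  68.   48.9] psi -8.3 w 14.1 ff 40.0 F [-1.   0.1 -1.4] q7 -1.89 
turn -0.008 then shift [-1.8 -4.3 26.9] rows>=0.7
[[675, 49], [722, 41], [734, 116], [697, 121], [693, 83], [671, 82], [669, 74], [681, 61]]
[[661, 45], [656, 4], [725, -1], [728, 31]]
[[572, 84], [562, 22], [576, 18], [579, 29], [590, 31], [595, 73]]
[671.03113442  67.93741882  48.76042336]
```

```bash
python3 -m inch '[[-1.5,-4.4,10,-0.008],[0,0,7,0],[0,0,0,0],[0,0,0,0],[0,0,0,0]]' | grep -E 'pos|ft_'
python3 to.py 670 72.5 22 -7.8
```

```text
position: [669.7, 72.3, 30.7]
ft_force: [0.1, -1.0, -1.6]
t=45.7 pos [669.7  72.3  30.7] psi -7.8 w 13.6 ff 40.0 F [ 0.1 -1.  -1.6] q7 -1.89 
turn -0.000 then shift [ 0.3 -0.3  8.7] rows>=0.2
```

```bash
python3 -m inch '[[0,0,3,0],[0,0,3,0],[0,0,0,0],[0,0,0,0]]' | grep -E 'pos|ft_'
python3 -m inch '[[0,0,2,0],[0,0,0,0],[0,0,0,0]]' | grep -E 'pos|ft_'
python3 -m inch '[[0,0,1.5,0],[0,0,0,0],[0,0,0,0]]' | grep -E 'pos|ft_'
```

```text
position: [669.6, 72.3, 24.9]
ft_force: [0.4, 0.3, -1.0]
position: [669.7, 72.4, 23.0]
ft_force: [-0.7, 0.2, -1.1]
position: [670.0, 72.4, 21.6]
ft_force: [0.9, 0.1, -0.1]
```

```bash
python3 -m inch '[[0,0,1,0],[0,0,0,0],[0,0,0,0]]' | grep -E 'pos|ft_'
python3 -m inch '[[0,0,0,0],[0,0,0,0],[0,0,0,0],[0,0,0,0]]' 28 | grep -E 'width'
python3 -m inch '[[0,0,-15,0],[0,0,-30,0],[0,0,-40,0],[-20,30,-30,0],[-20,35,0,0],[-20,35,0,0],[-20,35,0,0],[-20,35,0,0]]' 40 >/dev/null
python3 -m inch '[[-20,30,0,-0.12],[-20,20,0,-0.12],[-20,0,0,0],[-20,0,0,0],[-20,0,0,0],[0,0,0,0]]' >/dev/null
python3 meas.py
python3 to.py 540 -269 70 7.3
```

```text
position: [670.0, 72.4, 21.6]
ft_force: [-2.1, -0.3, 6.8]
width: 27.8
tray top [634.3  75.3] [149.7 193.7] 82.2
top [ 540.1 -269.6] [128.1  43.3] 7.5 [[601, -246], [524, -251], [479, -275], [479, -297], [601, -283]]
top [633.8  55.6] [ 82.5 172.1] 82.2 [[712, 5], [715, 40], [590, 56], [593, 102], [555, 107], [547, 27]]
top [661.2  96.5] [ 83.1 128.9] 82.4 [[730, 124], [692, 132], [683, 88], [599, 102], [593, 64], [715, 48]]
scene [ 544.7 -271.2] [136.3  46.6] 6.8 [[476, -267], [490, -301], [614, -278], [608, -244]]
scene [638.6  76.2] [125.3 170.9] 82.3 [[557, 105], [547, 29], [715, 5], [730, 126], [695, 130], [683, 85]]
t=48.5 pos [ 448.6 -132.2  132.8] psi 6.0 w 39.8 ff 0.0 F [0.1 0.  0.6] q7 -1.47 
turn -0.023 then shift [ 73.3 147.4  62.8] rows>=4.2
```

```bash
python3 -m inch '[[18,37,0,-0.023],[18,37,0,0],[18,37,0,0],[19,37,0,0],[0,0,30,0],[0,0,30,0],[0,0,0,0],[0,0,0,0]]' >/dev/null
python3 -m inch '[[0,0,0,0],[0,0,0,0]]' >/dev/null
python3 to.py 540.5 -270.5 16 7.3
```

```text
t=49.3 pos [ 538.3 -270.3   74.1] psi 7.3 w 40.2 ff 0.0 F [-0.4 -0.9  0.7] q7 -1.27 
turn 0.000 then shift [ 2.2  0.5 58.1] rows>=1.4
```

```bash
python3 -m inch '[[2,0.5,20,0],[0,0,20,0],[0,0,17,0],[0,0,0,0],[0,0,0,0],[0,0,0,0]]' | grep -E 'pos|ft_'
python3 -m inch '[[0,0,0,0],[0,0,0,0],[0,0,0,0],[0,0,0,0],[0,0,0,0],[0,0,0,0]]' 5 40
python3 to.py 540.5 -270.5 16 7.3
python3 -m inch '[[0,0,-25,0],[0,0,-25,0],[0,0,-25,0],[0,0,0,0]]' | grep -E 'pos|ft_|width'
python3 to.py 618.5 123.5 75 -7.8
```

```text
position: [540.0, -271.0, 17.0]
ft_force: [-0.7, 0.3, 0.1]
clock: 50.32
position: [539.1, -270.8, 15.7]
eef_rot: [0.998, 0.063, 0.0, 0.0]
ft_force: [-0.0, -0.2, 4.8]
width: 13.7
finger_force: 40.0
t=50.3 pos [ 539.1 -270.8   15.7] psi 7.3 w 13.7 ff 40.0 F [-0.  -0.2  4.8] q7 -1.29 
turn -0.001 then shift [ 1.5 -0.2 -0.3] rows>=0.0
position: [541.5, -271.8, 94.4]
ft_force: [0.9, 0.4, 0.2]
width: 13.8
t=50.6 pos [ 541.5 -271.8   94.4] psi 7.2 w 13.8 ff 40.0 F [0.9 0.4 0.2] q7 -1.27 
turn 0.263 then shift [  22.7 -402.1   19.4] rows>=9.7
```

```bash
python3 -m inch '[[0,0,0,0.088],[0,0,0,0.088],[0,0,0,0.087],[2,-38,0,0],[2,-38,0,0],[2,-38,0,0],[2,-38,0,0],[2,-38,0,0]]' >/dev/null
python3 -m inch '[[2,-38,0,0],[2,-38,0,0],[2,-38,0,0],[2,-38,0,0],[2,-35,0,0],[0,-20,0,0],[0,0,0,0]]' | grep width
python3 -m inch '[[0,0,0,0],[0,0,0,0],[0,0,0,0],[0,0,0,0]]' | grep width
python3 to.py 617.5 123.5 48 -7.8
```

```text
width: 13.5
width: 13.6
t=52.2 pos [612.4 117.7  90. ] psi -8.0 w 13.6 ff 40.0 F [ 0.1 -0.3 -0.2] q7 -1.96 
turn -0.003 then shift [ 4.3 -6.5 42. ] rows>=1.0
```

```bash
python3 -m inch '[[4.3,-6.5,15,-0.003],[0,0,15,0],[0,0,15,0],[0,0,10,0],[0,0,0,0],[0,0,0,0],[0,0,0,0],[0,0,0,0]]' | grep ft_
python3 to.py 617.5 123.5 30 -7.8
python3 - <<'E'
from h import *
d=grab('scene','s12.png')
cv2.imwrite('pics/c12.png',cv2.resize(d['pixels'][210:310,280:390],None,fx=5,fy=5,interpolation=cv2.INTER_CUBIC))
E
```

```text
ft_force: [0.7, 0.2, 0.2]
t=52.9 pos [618.4 125.7  36.2] psi -7.7 w 13.5 ff 40.0 F [0.7 0.2 0.2] q7 -1.97 
turn 0.003 then shift [-0.6  2.3  6.2] rows>=0.2
```

View pics/c12.png

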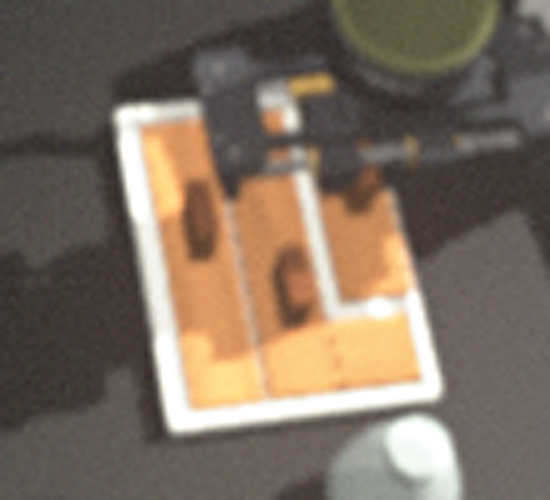

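The bar, still about 16 mm up, is over its slot with gaps to the short L at crop (325,240) and (375,305). Correcting 2 mm and lowering.

```bash
python3 -m inch '[[-0.5,2,4,0],[0,0,3,0],[0,0,0,0],[0,0,0,0]]' | grep -E 'pos|ft_'
python3 -m inch '[[0,0,3,0],[0,0,2,0],[0,0,0,0],[0,0,0,0]]' | grep -E 'pos|ft_'
python3 -m inch '[[0,0,2,0],[0,0,1,0],[0,0,0,0],[0,0,0,0]]' | grep -E 'pos|ft_'
```

```text
position: [616.7, 123.8, 27.9]
ft_force: [0.3, -1.3, -0.4]
position: [616.7, 123.9, 23.0]
ft_force: [-0.1, -0.7, -0.9]
position: [617.1, 123.9, 20.8]
ft_force: [-0.4, 0.0, 4.9]
```

Contact at floor height. Release, retreat and check.

```bash
python3 -m inch '[[0,0,0,0],[0,0,0,0],[0,0,0,0],[0,0,0,0]]' 28 | grep -E 'width'
python3 -m inch '[[0,0,-15,0],[0,0,-30,0],[0,0,-40,0],[0,30,-40,0],[-20,35,-40,0],[-20,35,0,0],[-20,35,0,0],[-20,35,0,0]]' >/dev/null
python3 -m inch '[[-30,25,0,0],[-30,25,0,0],[-20,30,0,0],[0,40,0,0],[0,40,0,0],[0,40,0,0],[0,0,0,0],[0,0,0,0]]' >/dev/null
python3 - <<'E'
from h import *
t=grab('top','t13.png');d=grab('scene')
cv2.imwrite('pics/c13.png',np.hstack([cv2.resize(d['pixels'][100:350,220:520],(480,400),interpolation=cv2.INTER_CUBIC),cv2.resize(t['pixels'][135:235,205:285],(320,400),interpolation=cv2.INTER_CUBIC)]))
E
python3 to.py 400 -200 200 0
```

```text
width: 28.1
t=55.7 pos [ 416.6 -207.5  168.5] psi -7.6 w 28.0 ff 0.0 F [-0.3  0.1  0.3] q7 -1.46 
turn -0.133 then shift [-16.6  -7.5 -31.5] rows>=0.9
```

View pics/c13.png

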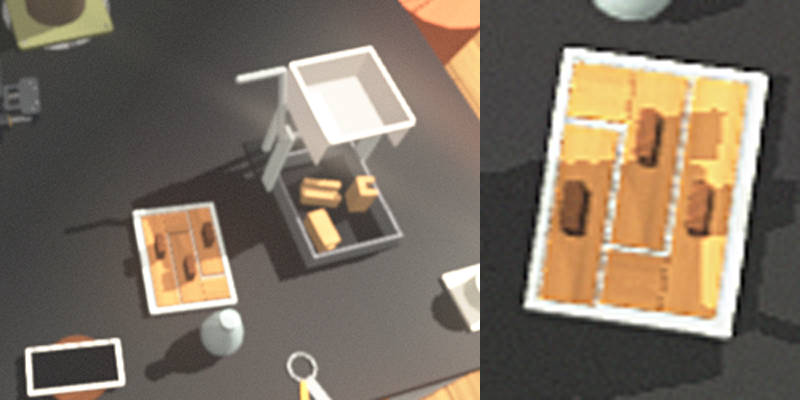

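All three plates fill the tray flat with even gaps. The bin is upright and empty, the three shoes are in the catch box, and the vase and phone are undisturbed.

```bash
python3 -c "
from plant import manip
print(manip.finish_job())"
```

```text
the job is handed in; nothing more can be done
None
```

The job is done and handed in at about 56 s of the 208 s allowed: the final pictures show all three plates flat in the tray, three shoes in the catch box, the bin upright and empty, and the vase and phone where they were.

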